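# Fold the tube retainer down and shut the specimen case

## Robot

A 6-joint arm with a two-finger parallel gripper is mounted at the origin on the work surface. World frame = base frame: x ahead of the robot, y to its left, z up, the work surface at z = 0. Lengths are in m, angles in rad, forces in N, time in s.
With the tool pointing down it reaches from about 0.3 to 0.875 m from the base axis. Payload 6.4 kg.
Tool frame: the origin (TCP) lies midway between the tips of the shut fingers; the grasp point (between the pads) lies 19 mm behind it (ctrl.tcp_to_grasp is the distance from the TCP to the grasp point, in m); z points along the fingers, y is the direction in which the jaws open and shut (so a half turn about z gives the same grasp; the last joint's range is limited). The gripper opens to 85 mm and grips with 20 to 120 N. Pads are 22 mm wide; open, the fingers measure 114 mm over their backs; the gripper's body (76 mm by 85 mm) begins 54 mm behind the grasp point. The pads swing forward as they close: fully open they stand 13 mm farther back than shut.
Start: joints at [-1.371, 0.181, 1.607, -0, 1.354, -0.206], TCP at [0.227, -0.528, 0.231] pointing down, gripper open.
Joint ranges: [-2.99, 2.99], [-0.89, 2.07], [0.3, 2.58], [-1.14, 4.28], [0, 2.63], [-3.12, 3.12]. Speed limits (rad/s): [2.57, 2.57, 3.01, 3.14, 3.14, 3.14].

## Interface

Orientations are given as a unit quaternion [w, x, y, z].
In Python, from bench import monitor, imaging, order, spotter, ctrl gives the robot as it stands.
- The arm moves only by the shell command python3 -m pendant 'ROWS'. ROWS is JSON, a list that holds one entry, the list of rows, each a list of 5 numbers: the shift along the world's x, y, z in mm, then the turn about the world's z in degrees, then the finger opening in mm, from 0 to 85.4. A call has 1 to 8 rows; each row shifts and turns the commanded pose from where the row before left it; what a row does not reach is not made up. A row lasts 1/8 s, in which the tool goes at most 62.5 mm and 10.7 degrees, less where a joint would pass 70% of its speed; a pose out of reach is approached as far as the arm can. A call with a gripper value outside its range is refused whole. The fingers move at their own pace and stop on an object; the grip force is fixed at half the most. Time passes only in rows, so rows that do not move let the fingers close. It gives the time, the measured TCP pose, the force and the opening at its end, in the units of the state.
- monitor.get_obs(): the state, without advancing time (a new reading comes with each control period).
- imaging.camera(name): name is "scene" or "top" or "wrist"; returns a dict with "img" (400x640x3 uint8, red, green, blue), "vfov" (degrees; the focal length in pixels is half the picture's height over the tangent of half this angle, whatever the lens; pixels are square), "cx", "cy" (the principal point, pixels), "origin" and "orientation" of the camera in the world. Camera axes: x right, y down, z forward; pixel columns grow to the right and rows downward; lengths in m; the calibration is good to about 2 mm. A picture is of the moment at which its call begins. There is no depth.
- order.hand_in(): hands the job in, once; it reports no verdict.
Trained networks look in the newest picture that a camera, given by its name, has taken for a name from the list of things; names that differ only in an ending like _2 or _b are one class to them, and where a whole thing is asked for, a point or a joint stands for the part that bears it (a point fixed in the world has none). Each returns a list of dicts, best first, with "confidence" (0 to 1); they miss things now and then, are a little off and sometimes report something else, mostly with a low value. They report only what shows in the picture. A call takes as long as a camera call.
- spotter.recognise(camera, thing): "at" ([x, y, z] in m, in the coordinates of the camera as it stood for that picture, good to about 4 mm: the middle of the surface that is visible of it).
- spotter.tip_of(camera, thing): "at" ([x, y, z] in m, in the coordinates of the camera as it stood for that picture, good to about 4 mm: a listed point, or the origin of a listed thing).
The state is a dict: "time_s": time; "q": joint angles; "dq": joint speeds; "joint_efforts": joint torques, N m; "eef_pos": TCP position; "eef_rot": TCP orientation; "wrist_force": force on the tool from outside, world axes, zero at the start; "torque": the same for the moment, N m; "opening": opening from 0.0 (shut) to 1.0 (fully open).
Only numpy, scipy, OpenCV 4.12 (cv2) and the standard library are available. Lean on these libraries where they do the work, as an engineer would, in place of code of your own. Each camera call takes 0.05 s, during which the arm holds its last target. There are 200 camera calls.

## Task

Get the specimen transport case ready for the courier: first push the upright orange-framed retainer flap down until it lies flat on the purple tube caps, and only then push the blue lid over and press it fully shut. Just push with the fingertips and go gently: do not slam either part, do not shove, tip or lift the case, and leave everything else on the bench where it stands.

Things in the scene. Friction and masses are not known exactly. Their poses are not given: they have to be found in the camera images.
- case: Insulated specimen transport case, blue shell, white foam walls, loose on rubber feet, 2.2 to 3.2 kg: 240 mm along its x, 180 mm along its y, rim 115 mm up. Origin: centre of its underside; x runs along both hinges, lid hinge on the +y side, carrying handle (out to 125 mm from the centre, 75 mm up) on the -y side, z up. Walls 25 mm thick; inside a rack of purple-capped tubes, cap tops 95 mm up.
- flap (a joint): Angle of the orange-framed clear retainer flap, rad: 0 = flat on the caps, 1.57 = upright, 1.8 = its stop. 170 mm along the case's x, 115 mm from hinge to free edge (a 45 mm wide finger tab adds 9 mm), 5 mm thick, 50 g. It folds down towards case +y. Stiff hinge (0.05 N m): it stays where it is left, about 0.5 N at its edge moves it.
- flap_hinge (a point): Middle of the flap's hinge line, inside the case's -y wall: case frame (0, -60, 98.5) mm. Axes turn with the flap: x along the hinge, y from hinge to free edge, z out of the face that ends on top (it looks to case -y while the flap stands). Lying flat, the flap's top is 101 mm above the bench, 14 mm below the rim.
- flap_edge (a point): Middle of the flap's free edge (without the tab), on the face that ends on top: 115 mm from the hinge line.
- lid (a joint): Angle of the blue lid, rad: 0 = shut on the rim, 1.57 = upright, 1.95 = its stop. 244 mm along the case's x, 185 mm from hinge to free edge (a 70 mm wide lifting lip adds 13 mm), 30 mm thick (32 mm over low ribs), 0.29 to 0.43 kg. It closes towards case -y. Stiff hinge (0.52 N m): it stays where it is left, about 3 N near its edge moves it. It jams on a standing flap.
- lid_hinge (a point): Middle of the lid's hinge line: case frame (0, 92, 115) mm. Its axes turn with the lid: x along the hinge, -y from hinge to free edge, z out of the outer face (which looks to case +y while the lid stands, up when shut; 30 mm out from the hinge line).
- lid_edge (a point): Middle of the lid's free edge on its outer face, 185 mm from the hinge line, 145 mm above the bench when shut.
- tube_rack: Bystander: white foam rack 125 x 125 mm with purple-capped tubes, 55 mm high. Origin: centre of its underside.
- logger: Bystander beside the case's +x end: white temperature logger 65 x 42 x 16 mm. Origin: centre of its underside.
- single_tube: Bystander beside the case's handle side: one purple-capped tube standing in a grey 50 mm foot, 78 mm high. Origin: centre of its underside.
- specimen_jar: Bystander on the lid's hinge side of the case: clear jar with orange cap, 56 mm across, 65 mm high. Origin: centre of its underside.
- sanitiser: Bystander: white bottle with blue cap, 60 mm across, 170 mm high. Origin: centre of its underside.
- marker: Bystander: white marker pen with dark cap lying on the bench, 110 mm long, 12 mm thick. Origin: centre of its underside.

How it is judged:
On the way, in this order (a step that is already met when the one before it is completed fails the run):
1. the flap lies flat on the caps (under 0.06 rad) while the lid still stands open (over 1.0 rad) (value of joint flap below 0.06 rad and value of joint lid above 1 rad), for 0.2 s.
2. the lid is shut (under 0.04 rad) over the flat flap (value of joint lid below 0.04 rad and value of joint flap below 0.06 rad), for 0.2 s.
At the end, for the whole second after the job is handed in: The flap lies flat on the caps (within 0.06 rad), the lid is shut over it (within 0.04 rad) and at rest, the case stands level within 20 mm of where it was, and every bystander stands within 30 mm of where it was (all of step 2 and velocity of joint lid between -0.05 and 0.05 rad/s and linear speed of case below 0.02 m/s and distance of case from where it was at the start of the episode below 0.02 m and angle between case's own z axis and vertical below 0.05 rad and distance of each of tube_rack, logger, single_tube, specimen_jar, sanitiser, marker from where it was at the start of the episode below 0.03 m and angle between each of tube_rack, logger, single_tube, specimen_jar, sanitiser, marker's own z axis and vertical below 0.2 rad); the robot touches nothing.
It fails at once if the lid is swung onto the flap while the flap still stands (lid under 0.6 rad, flap over 0.3 rad) (value of joint lid below 0.6 rad and value of joint flap above 0.3 rad).
It fails at once if the lid is slammed (closing faster than 3 rad/s) (velocity of joint lid below -3 rad/s).
It fails at once if the flap is slammed (closing faster than 4 rad/s) (velocity of joint flap below -4 rad/s).
It fails at once if the case is shoved more than 20 mm, lifted or tipped (more than 0.1 rad) (distance of case from where it was at the start of the episode above 0.02 m or angle between case's own z axis and vertical above 0.1 rad).
It fails at once if a bystander is lifted, carried, pushed more than 30 mm or knocked over (distance of any of tube_rack, logger, single_tube, specimen_jar, sanitiser, marker from where it was at the start of the episode above 0.03 m or angle between any of tube_rack, logger, single_tube, specimen_jar, sanitiser, marker's own z axis and vertical above 0.4 rad).
It also fails if it takes over 64 s, if anything falls off the work surface, if the arm or the gripper's body presses on something with over 40 N, if the wrist force passes 120 N, or if a joint passes its speed limit or range.

## Working session

There is one attempt and no reset: what is moved stays moved. The work goes in short steps, Python scripts to look and compute and a shell command to move; the robot and the scene stay as the last step left them, time stands still between calls to the robot, and variables do not carry over. Pictures are saved under pics/ and viewed, about 8 in all and at most 12, crops included, and the job is handed in when it is done.

```bash
mkdir -p pics; cat > h.py <<'E'
import numpy as np, cv2
from scipy.spatial.transform import Rotation as R
from bench import monitor, imaging, order, spotter, ctrl
def rot(q): return R.from_quat([q[1],q[2],q[3],q[0]])
def cam(n,save=None):
    c=imaging.camera(n)
    if save: cv2.imwrite(f'pics/{save}.png',c['img'][...,::-1])
    return c
def world(c,p): return rot(c['orientation']).apply(p)+np.array(c['origin'])
def tips(n,c,things,f=spotter.tip_of):
    for t in things:
        print(n,t,[(np.round(world(c,r['at'])*1000).astype(int).tolist(),round(r['confidence'],2)) for r in f(n,t)[:2]])
E
python3 - <<'E'
from h import *
print(monitor.get_obs())
T=['case','flap_hinge','flap_edge','lid_hinge','lid_edge','tube_rack','logger','single_tube','specimen_jar','sanitiser','marker']
for n in ['scene','top']:
    c=cam(n,n+'0'); print(c['origin'],c['orientation'],c['vfov']); tips(n,c,T)
a=cv2.imread('pics/scene0.png');b=cv2.imread('pics/top0.png')
E
```

```text
{'time_s': 0.0, 'q': array([-1.37128077e+00,  1.81550247e-01,  1.60800639e+00,  8.66140116e-06,
        1.35381476e+00, -2.06285146e-01]), 'dq': array([ 1.34190489e-04, -8.67446450e-04, -2.75676783e-04, -2.43402925e-05,
       -1.41491320e-04,  8.50714157e-04]), 'joint_efforts': array([-2.07632552e-04, -4.44865108e+01, -3.51338553e+01, -4.07446496e-04,
        9.22092295e-03,  1.95783895e-05]), 'eef_pos': array([ 0.22689763, -0.52773357,  0.23037977]), 'eef_rot': array([-8.89353333e-04,  9.79486047e-01,  2.01510032e-01,  7.23863575e-06]), 'wrist_force': array([0.23964218, 0.00279155, 0.18901287]), 'torque': array([-0.0322566 ,  0.02385206, -0.04240171]), 'opening': 0.9976866339280906}
[1.34968174 0.33822888 1.55092419] [-0.14480863  0.5365196   0.79938469 -0.22838849] 47.006386253909554
scene case [([466, -130, -3], 0.95)]
scene flap_hinge [([447, -187, 100], 0.77)]
scene flap_edge [([458, -154, 208], 0.76)]
scene lid_hinge [([493, -41, 118], 0.89)]
scene lid_edge [([447, -187, 99], 0.71), ([500, 10, 296], 0.58)]
scene tube_rack [([434, 420, 1], 0.7), ([563, -518, -3], 0.68)]
scene logger [([631, -200, 1], 0.64)]
scene single_tube [([493, -39, 115], 0.74), ([441, -294, -2], 0.66)]
scene specimen_jar [([446, 73, 0], 0.54)]
scene sanitiser [([627, 441, 0], 0.82), ([491, -41, 113], 0.21)]
scene marker [([434, 421, -1], 0.64), ([448, -189, 100], 0.35)]
[ 0.44826319 -0.03612475  1.3557264 ] [ 0.03873749 -0.69842563  0.71436941 -0.01942649] 47.89154371624579
top case [([465, -130, -1], 0.67), ([626, 439, -2], 0.43)]
top flap_hinge [([449, -190, 96], 0.92)]
top flap_edge [([459, -155, 211], 0.95)]
top lid_hinge [([435, 424, -1], 0.54)]
top lid_edge []
top tube_rack [([569, -525, -2], 0.62)]
top logger [([633, -203, 2], 0.73)]
top single_tube [([435, -288, 2], 0.62)]
top specimen_jar [([453, 72, 0], 0.5)]
top sanitiser [([627, 439, -2], 0.81)]
top marker [([433, 424, 1], 0.67)]
```

View pics/scene0.png

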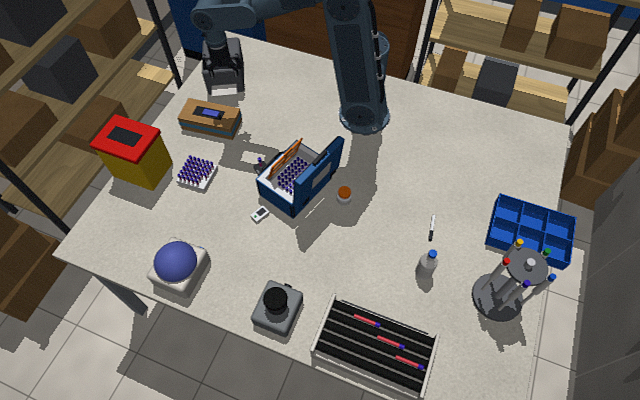

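View pics/top0.png

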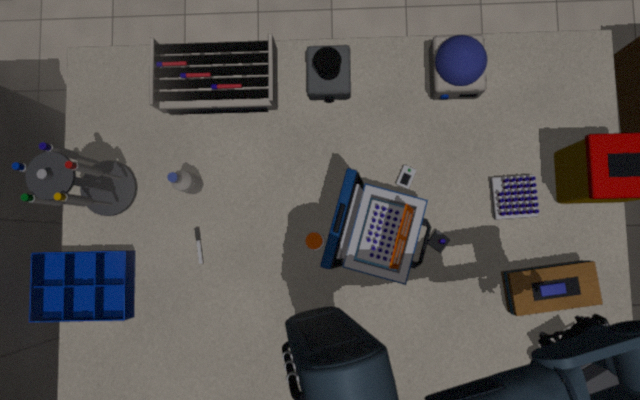

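The scene picture shows the case near (290,180), flap leaning slightly inward and lid open. The top picture shows the case near (375,230), single tube at (438,240), jar at (314,241) and logger at (405,176). The networks agree: case at (465,-130) mm with yaw of about -17°, flap at about 1.27 rad, lid at about 1.7 rad. Next I shut the fingers, turn them to the case axes and move behind the flap.

```bash
python3 -m pendant '[[[26,38,0,6.2,0],[26,38,0,6.2,0],[26,38,0,6.2,0],[26,38,0,6.2,0],[26,38,0,6.2,0],[26,38,0,6.2,0],[26,38,0,6.2,0],[26,36,0,6.2,0]]]'; python3 -m pendant '[[[0,0,-25,0,0],[0,0,-25,0,0],[0,0,0,0,0],[0,0,0,0,0]]]'
python3 - <<'E'
from h import *
c=cam('top','top1');c2=cam('scene','s1');tips('scene',c2,['flap_edge','lid_edge','case'])
a=c['img'][130:330,260:500];b=c2['img'][80:280,180:420]
cv2.imwrite('pics/m1.png',cv2.resize(np.vstack([a,b]),None,fx=1.5,fy=1.5)[...,::-1])
E
```

```text
time_s: 2.2
eef_pos: [0.4357, -0.225, 0.2316]
eef_rot: [0.0, 0.804, 0.595, 0.0]
wrist_force: [0.2, -1.1, -0.1]
opening: 0.003
time_s: 2.7
eef_pos: [0.4354, -0.2268, 0.1822]
eef_rot: [0.001, 0.805, 0.594, 0.0]
wrist_force: [0.4, 0.7, 0.7]
opening: -0.005
scene flap_edge [([459, -153, 207], 0.73)]
scene lid_edge [([504, 9, 297], 0.55)]
scene case [([466, -132, -3], 0.58)]
```

View pics/m1.png

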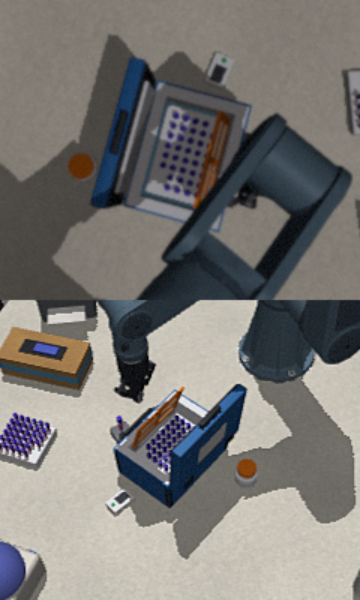

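```bash
python3 -m pendant '[[[4,13,0,0,0],[4,13,0,0,0],[4,13,0,0,0],[3,11,0,0,0],[3,10,-5,0,0],[3,10,-5,0,0],[2,6.5,-5,0,0],[2,6.5,-5,0,0]]]'
python3 - <<'E'
from h import *
c2=cam('scene','s2');tips('scene',c2,['flap_edge','lid_edge','case'])
E
```

```text
time_s: 3.95
eef_pos: [0.46, -0.1429, 0.1608]
eef_rot: [-0.0, 0.805, 0.594, -0.0]
wrist_force: [-0.9, 0.3, 0.1]
opening: -0.001
scene flap_edge [([627, 444, 0], 0.74), ([468, -111, 184], 0.68)]
scene lid_edge [([505, 9, 297], 0.65)]
scene case [([469, -131, -2], 0.64), ([501, 13, 298], 0.52)]
```

```bash
python3 -m pendant '[[[1.7,5.5,-6,0,0],[1.7,5.5,-6,0,0],[1.2,4,-7.5,0,0],[1.2,4,-7.5,0,0],[0.8,2.7,-8,0,0],[0.8,2.7,-8,0,0],[0.3,1,-8,0,0],[0.3,1,-7,0,0]]]'
python3 -m pendant '[[[0,0,-2,0,0],[0,0,-2,0,0],[0,0,0,0,0],[0,0,0,0,0]]]'
python3 - <<'E'
from h import *
c2=cam('scene','s3');tips('scene',c2,['flap_edge','lid_edge','case','flap_hinge'])
E
```

```text
time_s: 5.15
eef_pos: [0.4679, -0.1169, 0.1027]
eef_rot: [-0.0, 0.805, 0.594, -0.0]
wrist_force: [0.2, -0.7, 0.8]
opening: 0.002
time_s: 5.65
eef_pos: [0.4678, -0.1167, 0.1007]
eef_rot: [-0.0, 0.805, 0.594, -0.0]
wrist_force: [-7.1, 4.0, 14.3]
opening: -0.002
scene flap_edge [([480, -74, 98], 0.88), ([447, -186, 102], 0.44)]
scene lid_edge [([503, 9, 294], 0.93)]
scene case [([467, -130, -6], 0.97), ([448, -186, 96], 0.22)]
scene flap_hinge [([449, -185, 97], 0.56)]
```

The flap is pressed flat with 14 N. Next I check it after release and go over the lid.

```bash
python3 -m pendant '[[[0,0,20,0,0],[0,0,40,0,0],[0,0,45,0,0],[0,0,45,0,0],[0,0,50,0,0],[0,0,50,0,0],[0,0,0,0,0]]]'
python3 - <<'E'
from h import *
c2=cam('scene','s4');tips('scene',c2,['flap_edge','lid_edge','lid_hinge','case','flap_hinge'])
c=cam('top','t4');tips('top',c,['flap_edge','lid_edge','case'])
a=c['img'][130:330,260:500];b=c2['img'][80:280,180:420]
cv2.imwrite('pics/m4.png',cv2.resize(np.vstack([a,b]),None,fx=1.5,fy=1.5)[...,::-1])
print(monitor.get_obs()['eef_pos'])
E
```

```text
time_s: 6.78
eef_pos: [0.4698, -0.1179, 0.3543]
eef_rot: [0.004, 0.805, 0.594, 0.002]
wrist_force: [-0.4, 0.4, -0.9]
opening: 0.0
scene flap_edge [([481, -71, 102], 0.72)]
scene lid_edge [([504, 11, 297], 0.89)]
scene lid_hinge [([490, -39, 114], 0.79)]
scene case [([467, -130, -3], 0.71)]
scene flap_hinge [([446, -186, 99], 0.95)]
top flap_edge [([482, -74, 101], 0.75)]
top lid_edge [([503, 2, 293], 0.86)]
top case [([465, -124, 1], 0.77)]
[ 0.46780322 -0.11681896  0.34859964]
```

View pics/m4.png

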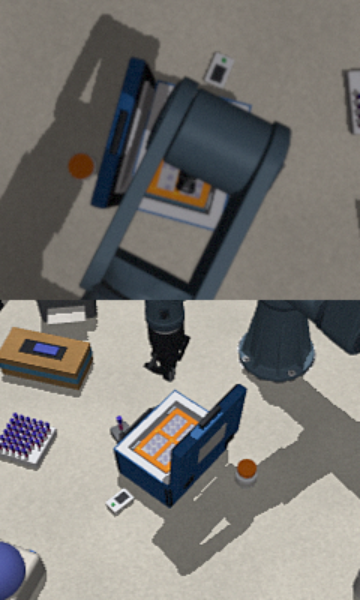

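The flap lies flat in the picture (orange frame level in the case, lower image (185,435)), with its edge at z of about 101–102 mm. The lid still stands open. Next I cross over the lid.

```bash
python3 -m pendant '[[[0,0,10,0,0],[12,38,0,0,0],[13,42,0,0,0],[13,42,0,0,0],[13,42,0,0,0],[0,0,0,0,0],[0,0,0,0,0]]]'; python3 -m pendant '[[[0,0,-30,0,0],[0,0,-30,0,0],[0,0,-28,0,0],[0,0,0,0,0]]]'
python3 - <<'E'
from h import *
c2=cam('scene','s5');tips('scene',c2,['lid_edge','case'])
c=cam('top','t5')
a=c['img'][130:330,260:500];b=c2['img'][80:280,180:420]
cv2.imwrite('pics/m5.png',cv2.resize(np.vstack([a,b]),None,fx=1.5,fy=1.5)[...,::-1])
p=monitor.get_obs()['eef_pos'];t=np.radians(-16.9);d=p*1000-[465.5,-130,0]
print(p,R.from_euler('z',-t).apply(d))
E
```

```text
time_s: 8.15
eef_pos: [0.519, 0.0469, 0.3597]
eef_rot: [0.0, 0.804, 0.594, -0.0]
wrist_force: [1.0, -0.2, -0.2]
opening: 0.003
time_s: 8.65
eef_pos: [0.5175, 0.046, 0.2694]
eef_rot: [-0.002, 0.805, 0.593, -0.002]
wrist_force: [-0.7, -0.5, 1.0]
opening: -0.001
scene lid_edge [([503, 10, 296], 0.57)]
scene case [([466, -132, -6], 0.72)]
[0.51989675 0.04645296 0.27313419] [  0.75229033 184.64584851 273.13418958]
```

View pics/m5.png

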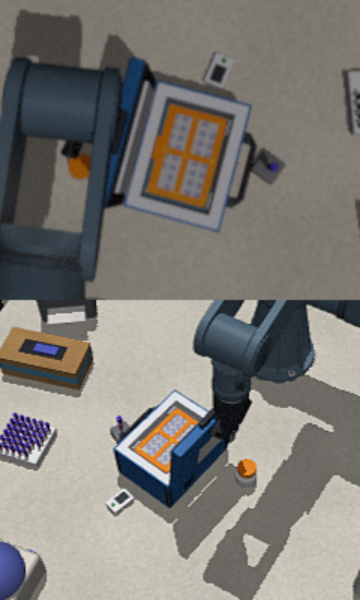

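```bash
python3 -m pendant '[[[-3.8,-12.4,0,0,0],[-3.8,-12.4,0,0,0],[-3.8,-12.4,0,0,0],[-3.8,-12.4,0,0,0],[-3.7,-12.2,1,0,0],[-3.7,-12.2,1,0,0],[-4.5,-14.8,0,0,0],[-4.5,-14.8,-2,0,0]]]'
python3 - <<'E'
from h import *
c2=cam('scene','s6');tips('scene',c2,['lid_edge','case','flap_edge'])
p=monitor.get_obs()['eef_pos'];t=np.radians(-16.9);d=p*1000-[465.5,-130,0]
print(p,R.from_euler('z',-t).apply(d))
E
```

```text
time_s: 9.85
eef_pos: [0.4872, -0.0577, 0.2714]
eef_rot: [0.0, 0.805, 0.594, 0.0]
wrist_force: [2.7, 1.3, 1.1]
opening: 0.003
scene lid_edge [([476, -73, 301], 0.66)]
scene case [([466, -133, -4], 0.74)]
scene flap_edge [([636, -203, -3], 0.4)]
[ 0.48657201 -0.05713682  0.27062691] [ -1.01950392  75.84216257 270.62691027]
```

```bash
python3 -m pendant '[[[-4.5,-14.8,-4,0,0],[-4.5,-14.8,-5,0,0],[-4.1,-13.4,-7,0,0],[-4.1,-13.4,-7,0,0],[-3.5,-11.5,-10,0,0],[-3.5,-11.5,-10,0,0],[-3,-9.8,-12,0,0],[-3,-9.8,-12,0,0]]]'
python3 - <<'E'
from h import *
c2=cam('scene','s7');tips('scene',c2,['lid_edge','case'])
p=monitor.get_obs()['eef_pos'];t=np.radians(-16.9);d=p*1000-[465.5,-130,0]
print(p,R.from_euler('z',-t).apply(d))
E
```

```text
time_s: 11.05
eef_pos: [0.4571, -0.1561, 0.2033]
eef_rot: [-0.0, 0.805, 0.594, 0.0]
wrist_force: [0.7, 1.2, 1.1]
opening: 0.001
scene lid_edge [([443, -188, 218], 0.86), ([489, -41, 115], 0.49)]
scene case [([466, -135, -1], 0.88)]
[ 0.45617897 -0.15547408  0.20289471] [ -1.51311579 -27.08358825 202.89471265]
```

```bash
python3 -m pendant '[[[-2.2,-7.2,-13,0,0],[-2.2,-7.2,-13,0,0],[-1.5,-4.8,-15,0,0],[-0.6,-2,-8,0,0],[-0.6,-2,-7,0,0],[0,0,-2,0,0],[0,0,0,0,0]]]'
python3 - <<'E'
from h import *
c2=cam('scene','s8');tips('scene',c2,['lid_edge','case'])
E
```

```text
time_s: 12.08
eef_pos: [0.45, -0.1784, 0.1461]
eef_rot: [-0.0, 0.805, 0.594, 0.0]
wrist_force: [-0.1, 0.4, 0.1]
opening: 0.003
scene lid_edge [([436, -216, 146], 0.62)]
scene case [([463, -131, -4], 0.88)]
```

```bash
python3 -m pendant '[[[0,0,-1,0,0],[0,0,-1,0,0],[0,0,0,0,0],[0,0,0,0,0]]]';python3 -m pendant '[[[0,0,-1,0,0],[0,0,-1,0,0],[0,0,0,0,0],[0,0,0,0,0]]]'
```

```text
time_s: 12.72
eef_pos: [0.4503, -0.1788, 0.145]
eef_rot: [0.0, 0.805, 0.594, 0.0]
wrist_force: [-1.5, 0.6, 5.5]
opening: -0.002
time_s: 13.22
eef_pos: [0.4504, -0.1789, 0.1448]
eef_rot: [0.0, 0.804, 0.594, -0.0]
wrist_force: [-7.7, 4.1, 20.4]
opening: 0.001
```

Firm stop at z = 144.8 mm with 20 N, so the lid is on the rim. I release and look.

```bash
python3 -m pendant '[[[0,0,4,0,0],[0,0,30,0,0],[0,0,50,0,0],[0,0,50,0,0],[-10,-40,20,0,0],[-10,-50,0,0,0],[-10,-50,0,0,0],[0,0,0,0,0]]]'
python3 - <<'E'
from h import *
T=['case','lid_edge','lid_hinge','tube_rack','logger','single_tube','specimen_jar','sanitiser','marker']
c2=cam('scene','s9');tips('scene',c2,T)
c=cam('top','t9');tips('top',c,T)
a=c['img'][130:330,260:500];b=c2['img'][80:280,180:420]
cv2.imwrite('pics/m9.png',cv2.resize(np.vstack([a,b]),None,fx=1.5,fy=1.5)[...,::-1])
print(monitor.get_obs()['wrist_force'])
E
```

```text
time_s: 14.22
eef_pos: [0.419, -0.3215, 0.2957]
eef_rot: [-0.0, 0.806, 0.592, -0.0]
wrist_force: [-0.4, -0.1, 0.1]
opening: -0.003
scene case [([465, -133, -2], 0.77)]
scene lid_edge []
scene lid_hinge [([494, -39, 113], 0.58)]
scene tube_rack [([564, -516, 1], 0.65)]
scene logger [([635, -200, -3], 0.46)]
scene single_tube [([439, -296, 0], 0.57)]
scene specimen_jar [([447, 74, 0], 0.73)]
scene sanitiser [([631, 443, 1], 0.93)]
scene marker [([432, 420, 1], 0.6)]
top case [([464, -127, -1], 0.6)]
top lid_edge [([436, -218, 147], 0.84), ([627, 439, -3], 0.5)]
top lid_hinge [([490, -44, 118], 0.95)]
top tube_rack [([566, -523, -1], 0.91)]
top logger [([633, -203, 2], 0.65)]
top single_tube [([435, -291, 1], 0.52)]
top specimen_jar [([454, 70, 3], 0.51), ([439, -219, 144], 0.51)]
top sanitiser [([628, 439, 1], 0.96), ([435, 422, 0], 0.35)]
top marker [([436, 421, -2], 0.63)]
[ 0.51665119 -0.06877971 -0.99189151]
```

View pics/m9.png

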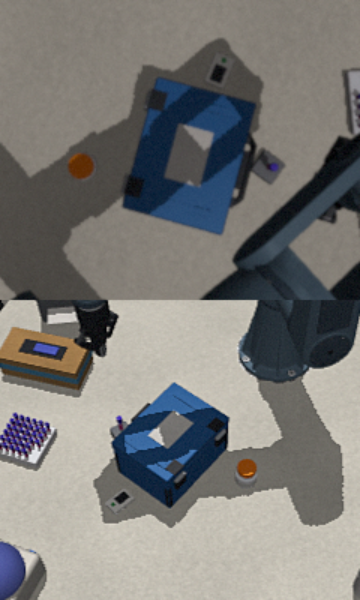

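The lid is flush on the case in both views (top crop (190,155), scene crop (170,440)), everything else has stayed put, and the arm is clear.

```bash
python3 -c "from bench import order; print(order.hand_in())"
```

```text
the job is handed in; nothing more can be done
None
```

The case is ready and the job is handed in, at about 14 s of the 64 s allowed; no verdict was reported.

- **Flap:** I pushed it down with the shut fingertips and pressed it flat at about 14 N. After release its free edge read 101–102 mm, against 101 mm when flat. The lid still stood at about 1.7 rad.
- **Lid:** I then swung it over at about 0.8 rad/s and pressed it to a firm stop at about 20 N. The fingertips stopped at 144.8 mm, against 145 mm for shut.
- **Last checks:** The case and every bystander came out within about 8 mm of where they started, which is roughly the networks' scatter. The arm was clear, with about 1 N or less at the wrist.
- **Disagreement:** The scene camera's network did not find the shut lid's edge. The top camera's put it at 147 mm, within its error.

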